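# Take the used filter out of the nursery air purifier

## Task

Two small air purifiers lie on their backs on the changing table. On the one with the dirty brown filter, swing the orange tab aside until it is clear of the filter, then lift the filter out by its blue grip and set it down gently, flat and grip up, inside the wooden tray. Leave the other purifier, its tab and its clean white filter alone.

Things in the scene. Friction and masses are not known exactly. Their poses are not given: they have to be found in the camera images.
- used_purifier: purifier with the dirty filter: fixed grey-green box 60 mm high, spanning -98 to 72 mm in its x, +-67 mm in its y. Origin at table height under the filter's middle, z up. The filter sits in a 14 mm deep recess (3 mm play all round), its top face level with the rim, 60 mm above the table. The tab's upright pivot axis is at x -81 mm, y 0 here; the tab's underside is 62 mm above the table
- used_purifier_tab (a joint): that purifier's orange swing tab: bar 16 mm wide, 5 mm thick, pivoted at its outer end, an upright round peg at the other. Angle in rad: 0 = bar along the purifier's +x, across the filter's edge; positive = counterclockwise from above; turns -1.6 to 1.6, under 1 N at the peg, stays where left. Starts within 0.3 of 0; clear of the filter beyond 1.0 either way
- used_purifier_peg (a point): middle of that tab's upright peg (12 mm diameter), 82 mm above the table (the peg stands from 67 to 97 mm), 32 mm from the pivot axis; pinch it from above and carry it round the pivot, or push it
- used_filter_grip (a point): dirty filter, loose, up to 0.17 kg: dark brown pleated panel 110 (x) by 100 (y) by 14 mm, with a blue upright grip rib at its middle, 30 mm long in x, 14 mm thick in y, 30 mm tall. The point is the rib's middle, 29 mm above the panel's underside, 15 mm above its top face; axes as the panel's, z up. Seated, it is 75 mm above the table
- tray: wooden tray, fixed to the table, 190 mm (x) by 170 mm (y) outside, 15 mm high, 5 mm walls and floor, so 180 by 160 mm inside. Origin under its centre at table height; z up
- fresh_filter_grip (a point): the clean white filter in the other, identical purifier (to be left alone): same shape as the dirty one, blue rib; same point on it
- fresh_purifier_peg (a point): peg of the other purifier's orange tab (to be left alone), same shape; same point on it
Not all that is in view belongs to the job. What is shaped like the part that bears used_filter_grip but yellow is not meant.

How it is judged:
By the outcome, as a careful person would: the job done as asked, in the order asked, and still so for the second after the job is handed in, with the robot touching nothing.
It also fails if it takes over 54 s, if anything falls off the work surface, if the arm or the gripper's body presses on something with over 40 N, if the wrist force passes 120 N, or if a joint passes its speed limit or range.

## Robot

A 6-joint arm with a two-finger parallel gripper is mounted at the origin on the work surface. World frame = base frame: x ahead of the robot, y to its left, z up, the work surface at z = 0. Lengths are in mm, angles in rad, forces in N, time in s.
With the tool pointing down it reaches from about 275 to 1000 mm from the base axis. Payload 8.4 kg.
Tool frame: the origin (TCP) lies at the very end of the fingers, on their centre line; the grasp point (between the pads) lies 19 mm behind it; z points along the fingers, y is the direction in which the jaws open and shut (so a half turn about z gives the same grasp; the last joint's range is limited). The gripper opens to 85 mm and grips with 20 to 120 N. Pads are 22 mm wide; open, the fingers measure 114 mm over their backs; the gripper's body (76 mm by 85 mm) begins 54 mm behind the grasp point. The pads swing forward as they close: fully open they stand 13 mm farther back than shut.
Start: joints at [-1.318, 0.353, 1.633, -0, 1.155, -0.002], TCP at [157.531, -604.824, 231.281] pointing down, gripper open.
Joint ranges: [-2.63, 2.63], [-0.92, 2.1], [0.06, 2.66], [-1.3, 4.44], [0, 2.69], [-3.02, 3.02]. Speed limits (rad/s): [2.22, 2.22, 2.79, 3.14, 3.14, 3.14].

## Interface

Orientations are given as [roll, pitch, yaw] about the fixed x, y, z axes, in that order (R = Rz(yaw) Ry(pitch) Rx(roll)).
In Python, from rig import r gives the robot as it stands.
- The arm moves only by the tool move_arm, never from a script. Its argument "increments" is a list of rows, each an object of numbers: "tx", "ty", "tz": the shift along the tool's x, y, z in cm; "rx", "ry", "rz": the turn, a rotation vector about the tool's x, y, z in degrees; "gripper": the gripper's target within -1 to 1 (fully open at 1, half-way at 0, shut at -1). A call has 1 to 12 rows; each row shifts and turns the commanded pose from where the row before left it, along the tool's axes as they then stand; what a row does not reach is not made up. A row lasts 1/10 s, in which the tool goes at most 50 mm and 8.59 degrees, less where a joint would pass 70% of its speed; a pose out of reach is approached as far as the arm can. A call is refused whole if a number of a shift passes 5 or a number of a turn 8.59, either way. A call with a gripper value outside its range is refused whole. The fingers move at their own pace and stop on an object; "squeeze" is the grip in N (left out, the last holds). Time passes only in rows, so rows that do not move let the fingers close. It gives the time, the measured TCP pose, the force and the opening at its end, in the units of the state.
- r.sense(): the state, without advancing time (a new reading comes with each control period).
- r.grab_frame(name): name is "side" or "top" or "wrist"; returns (picture, depth): 480x640x3 uint8, red, green, blue; 480x640 float32, mm along the optical axis (not along the pixel's ray), 0 where there is no reading.
- r.camera_model(name): a dict with "fx", "fy", "cx", "cy" (pixels), "k1" (the pictures are not rectified: a ray, as slopes to the right and down, at radius r is drawn at 1 + k1 r^2 times it, then the intrinsics apply), "R" (3x3) and "t" (3): a world point X has camera coordinates R X + t; the wrist camera has in their place "hand_eye" (4x4, takes a point from camera to tool coordinates, whose origin is the TCP and whose axes are the flange's). Camera axes: x right, y down, z forward; pixel columns grow to the right and rows downward; lengths in mm; the calibration is good to about 2 mm. A picture is of the moment at which its call begins: read the wrist's pose just before it. camera_model takes no time and is no camera call.
- r.sign_off(): hands the job in, once; it reports no verdict.
Trained networks look in the newest picture that a camera, given by its name, has taken for a name from the list of things; names that differ only in an ending like _2 or _b are one class to them, and where a whole thing is asked for, a point or a joint stands for the part that bears it (a point fixed in the world has none). Each returns a list of dicts, best first, with "confidence" (0 to 1); they miss things now and then, are a little off and sometimes report something else, mostly with a low value. They report only what shows in the picture. A call takes as long as a camera call. They do not tell look-alikes from the thing itself.
- r.cut_out(query, camera): "mask" (480x640 bool, what is visible of it) and "bbox" ([left, top, right, bottom] in pixels, round what is visible of it).
- r.place_of(query, camera): "location" ([row, column] in pixels: a listed point, or the origin of a listed thing).
The state is a dict: "clock": time; "qpos": joint angles; "qvel": joint speeds; "joint_efforts": joint torques, N m; "eef_pos": TCP position; "tcp_rot": TCP orientation; "contact_force": force on the tool from outside, world axes, zero at the start; "wrist_torque": the same for the moment, N m; "opening": opening from 0.0 (shut) to 1.0 (fully open).
Only numpy, scipy, OpenCV 4.12 (cv2) and the standard library are available. Lean on these libraries where they do the work, as an engineer would, in place of code of your own. Each camera call takes 0.05 s, during which the arm holds its last target. There are 200 camera calls.

## Working session

There is one attempt and no reset: what is moved stays moved. The work goes in short steps, Python scripts to look and compute and a tool call to move; the robot and the scene stay as the last step left them, time stands still between calls to the robot, and variables do not carry over. Pictures are saved under pics/ and viewed, about 8 in all and at most 12, crops included, and the job is handed in when it is done.

Besides the shell and the picture viewer there is one more tool, called as name(argument=value, ...), one argument or row to a line, values as JSON. move_arm: Moves the arm, as the interface text tells. Its arguments: {"type":"object","properties":{"increments":{"type":"array","items":{"type":"object","properties":{"tx":{"type":"number"},"ty":{"type":"number"},"tz":{"type":"number"},"rx":{"type":"number"},"ry":{"type":"number"},"rz":{"type":"number"},"gripper":{"type":"number"}}}},"squeeze":{"type":"number"}},"required":["increments"]}

```bash
mkdir -p pics; ls
cat > h.py <<'E'
from rig import r
import numpy as np, cv2
from scipy.spatial.transform import Rotation as Ro
def ray(c,px):
    m=r.camera_model(c); x=(px[0]-m['cx'])/m['fx']; y=(px[1]-m['cy'])/m['fy']; k=m['k1']; u,v=x,y
    for _ in range(20):
        s=1+k*(u*u+v*v); u,v=x/s,y/s
    return np.array([u,v,1.0])
def pose(c):
    m=r.camera_model(c)
    if c=='wrist':
        s=r.sense(); T=np.eye(4); T[:3,:3]=Ro.from_euler('xyz',s['tcp_rot']).as_matrix(); T[:3,3]=s['eef_pos']
        return T@np.array(m['hand_eye'])
    T=np.eye(4); R=np.array(m['R']); T[:3,:3]=R.T; T[:3,3]=-R.T@np.array(m['t']); return T
def at_z(c,px,z,T=None):
    T=pose(c) if T is None else T
    d=T[:3,:3]@ray(c,px); o=T[:3,3]; return o+d*(z-o[2])/d[2]
def at_depth(c,px,dep,T=None):
    T=pose(c) if T is None else T
    return T[:3,:3]@(ray(c,px)*dep)+T[:3,3]
def save(n,img): cv2.imwrite('pics/'+n,img[:,:,::-1])
E
python3 - <<'E'
from h import *
s=r.sense(); print(s['eef_pos'],s['tcp_rot'],s['clock'])
for c in ['top','side']:
    im,d=r.grab_frame(c); save(c+'1.png',im); np.save(c+'.npy',d)
    for q,z in [('used_purifier_peg',82),('used_filter_grip',75),('tray',0),('fresh_filter_grip',75),('fresh_purifier_peg',82),('used_purifier',0)]:
        for o in r.place_of(q,c)[:3]:
            p=o['location']; print(c,q,round(o['confidence'],2),np.round(p),np.round(at_z(c,(p[1],p[0]),z)))
E
```

```text
pics
[ 157.41550377 -604.36392305  230.5937316 ] [-3.14023981e+00 -3.71640660e-05  2.54741295e-01] 0.0
top used_purifier_peg 0.46 [221. 422.] [ 450. -273.   82.]
top used_filter_grip 0.95 [293. 463.] [ 296. -363.   75.]
top used_filter_grip 0.82 [196. 422.] [ 507. -277.   75.]
top tray 0.73 [181. 293.] [554.  13.   0.]
top tray 0.16 [197. 425.] [ 518. -298.    0.]
top fresh_filter_grip 0.62 [168. 167.] [566. 291.  75.]
top fresh_purifier_peg 0.59 [187. 159.] [522. 306.  82.]
side used_purifier_peg 0.71 [181. 300.] [ 455. -269.   82.]
side used_filter_grip 0.93 [177. 284.] [ 497. -289.   75.]
side used_filter_grip 0.2 [400. 227.] [515. 310.  75.]
side tray 0.85 [287. 238.] [562.   6.   0.]
side fresh_filter_grip 0.8 [385. 200.] [566. 287.  75.]
side fresh_filter_grip 0.45 [397. 224.] [520. 305.  75.]
side fresh_purifier_peg 0.57 [398. 222.] [523. 311.  82.]
side used_purifier 0.58 [203. 279.] [ 510. -276.    0.]
```

View pics/top1.png

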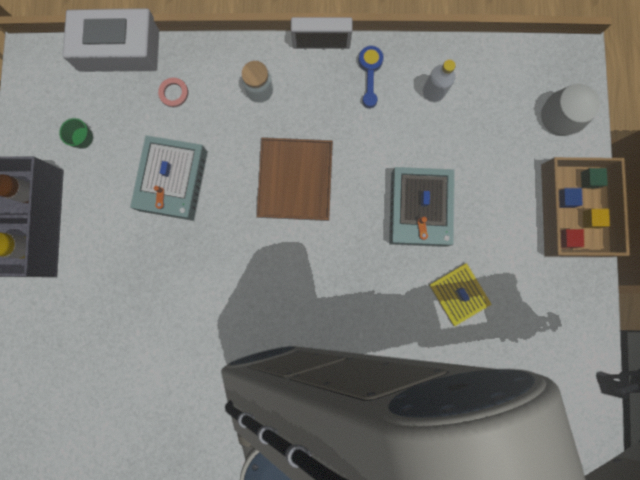

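View pics/side1.png

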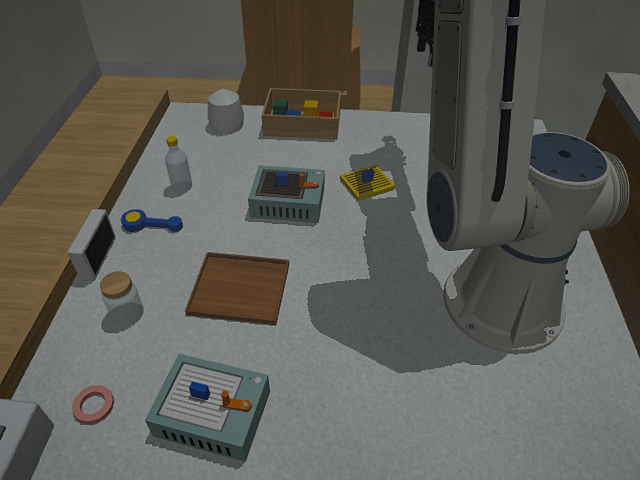

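The candidates for the wanted grip, in top-picture pixels, are the dirty filter's at (426,198), the yellow look-alike at (463,293) and the clean white one at (165,169). I choose (426,198), the dark pleated filter with its tab peg at (422,221). The tray is the flat brown one at (294,180), not the block box at (588,207). Next I move over it for a close crop.

move_arm(
  increments=[
    {"rz": 7.3, "gripper": 1},
    {"rz": 7.3},
    {"tx": 2.8, "ty": -3.2},
    {"tx": 2.8, "ty": -3.2},
    {"tx": 2.8, "ty": -3.2},
    {"tx": 2.8, "ty": -3.2},
    {"tx": 2.8, "ty": -3.2},
    {"tx": 2.8, "ty": -3.2},
    {"tx": 2.8, "ty": -3.2},
    {"tx": 2.8, "ty": -3.2},
    {"tx": 2.8, "ty": -3.2},
    {"tx": 2.8, "ty": -3.2},
  ],
)

```text
invalid input
```

```bash
cat > look.py <<'E'
from h import *
import sys
n=sys.argv[1]
T=pose('wrist'); im,d=r.grab_frame('wrist'); save(n+'.png',im); np.save(n+'.npy',d); np.save(n+'T.npy',T)
s=r.sense(); print(np.round(s['eef_pos'],1),np.round(s['tcp_rot'],3),s['clock'])
print('cam',np.round(T,2).tolist())
for q,z in [('used_purifier_peg',82),('used_filter_grip',75),('used_purifier',0)]:
    for o in r.place_of(q,'wrist')[:3]:
        p=o['location']; print(q,round(o['confidence'],2),np.round(p),np.round(at_z('wrist',(p[1],p[0]),z,T),1))
# orientation of the box & panel from point cloud at rim height
v,u=np.mgrid[0:480:2,0:640:2]; P=np.array([at_depth('wrist',(a,b),d[b,a],T) for a,b in zip(u.ravel(),v.ravel()) if d[b,a]>0])
b=P[(P[:,2]>52)&(P[:,2]<66)&(np.hypot(P[:,0]-500,P[:,1]+282)<140)]
if len(b)>50: print('rim rect',len(b),cv2.minAreaRect(b[:,:2].astype(np.float32)), np.median(b[:,2]))
hsv=cv2.cvtColor(im,cv2.COLOR_RGB2HSV)
for name,lo,hi in [('orange',(5,150,80),(20,255,255)),('blue',(105,120,40),(130,255,255))]:
    m=cv2.inRange(hsv,lo,hi); Q=np.array([at_depth('wrist',(a,c),d[c,a],T) for c,a in zip(*np.nonzero(m)) if d[c,a]>0])
    if not len(Q): continue
    Q=Q[np.hypot(Q[:,0]-480,Q[:,1]+280)<90]
    if not len(Q): continue
    t=Q[Q[:,2]>np.percentile(Q[:,2],98)-4]; print(name,len(Q),'top',np.round(t.mean(0),1),cv2.minAreaRect(t[:,:2].astype(np.float32)))
    if name=='orange':
        k=Q[(Q[:,2]>62)&(Q[:,2]<71)]; print(' bar',cv2.minAreaRect(k[:,:2].astype(np.float32)))
E
python3 look.py w1
```

```text
[ 157.5 -604.8  231.3] [ 3.142 -0.     0.255] 0.75
cam [[0.25, -0.92, -0.3, 234.43], [-0.97, -0.24, -0.08, -585.2], [0.0, 0.31, -0.95, 373.05], [0.0, 0.0, 0.0, 1.0]]Traceback (most recent call last):
  File "look.py", line 11, in <module>
    v,u=np.mgrid[0:480:2,0:640:2]; P=np.array([at_depth('wrist',(a,b),d[b,a],T) for a,b in zip(u.ravel(),v.ravel()) if d[b,a]>0])
                                               ~~~~~~~~^^^^^^^^^^^^^^^^^^^^^^^^
  File "h.py", line 20, in at_depth
    return T[:3,:3]@(ray(c,px)*dep)+T[:3,3]
                     ~~~^^^^^^
  File "h.py", line 5, in ray
    m=r.camera_model(c); x=(px[0]-m['cx'])/m['fx']; y=(px[1]-m['cy'])/m['fy']; k=m['k1']; u,v=x,y
ValueError: time passes only in moves, steps and waits
```

```bash
sed -i 's/^def ray/MODELS={c:r.camera_model(c) for c in ("top","side","wrist")}\ndef ray/; s/m=r.camera_model(c)/m=MODELS[c]/' h.py; head -12 h.py
```

```text
from rig import r
import numpy as np, cv2
from scipy.spatial.transform import Rotation as Ro
MODELS={c:r.camera_model(c) for c in ("top","side","wrist")}
def ray(c,px):
    m=MODELS[c]; x=(px[0]-m['cx'])/m['fx']; y=(px[1]-m['cy'])/m['fy']; k=m['k1']; u,v=x,y
    for _ in range(20):
        s=1+k*(u*u+v*v); u,v=x/s,y/s
    return np.array([u,v,1.0])
def pose(c):
    m=MODELS[c]
    if c=='wrist':
```

move_arm(
  increments=[
    {"tx": 0, "ty": 0, "tz": 0, "rx": 0, "ry": 0, "rz": 7.3, "gripper": 1},
    {"tx": 0, "ty": 0, "tz": 0, "rx": 0, "ry": 0, "rz": 7.3, "gripper": 1},
  ],
  squeeze=40,
)

```text
clock: 1.1
eef_pos: [157.5, -604.8, 231.3]
tcp_rot: [-3.142, 0.0, -0.005]
contact_force: [-0.4, -0.2, -0.4]
opening: 1.0
```

move_arm(
  increments=[
    {"tx": 2.8, "ty": -3.2, "tz": 0, "rx": 0, "ry": 0, "rz": 0, "gripper": 1},
    {"tx": 2.8, "ty": -3.2, "tz": 0, "rx": 0, "ry": 0, "rz": 0, "gripper": 1},
    {"tx": 2.8, "ty": -3.2, "tz": 0, "rx": 0, "ry": 0, "rz": 0, "gripper": 1},
    {"tx": 2.8, "ty": -3.2, "tz": 0, "rx": 0, "ry": 0, "rz": 0, "gripper": 1},
    {"tx": 2.8, "ty": -3.2, "tz": 0, "rx": 0, "ry": 0, "rz": 0, "gripper": 1},
    {"tx": 2.8, "ty": -3.2, "tz": 0, "rx": 0, "ry": 0, "rz": 0, "gripper": 1},
    {"tx": 2.8, "ty": -3.2, "tz": 0, "rx": 0, "ry": 0, "rz": 0, "gripper": 1},
    {"tx": 2.8, "ty": -3.2, "tz": 0, "rx": 0, "ry": 0, "rz": 0, "gripper": 1},
    {"tx": 2.8, "ty": -3.2, "tz": 0, "rx": 0, "ry": 0, "rz": 0, "gripper": 1},
    {"tx": 2.8, "ty": -3.2, "tz": 0, "rx": 0, "ry": 0, "rz": 0, "gripper": 1},
  ],
)

```text
clock: 2.1
eef_pos: [438.5, -283.4, 231.5]
tcp_rot: [3.141, -0.0, -0.0]
contact_force: [0.4, -0.4, 0.4]
opening: 0.999
```

```bash
python3 look.py w2
```

```text
[ 442.  -279.6  231.6] [-3.14e+00 -3.00e-03  1.00e-03] 2.15
cam [[0.0, -0.95, -0.31, 517.97], [-1.0, -0.0, -0.0, -283.89], [0.0, 0.31, -0.95, 373.32], [0.0, 0.0, 0.0, 1.0]]
used_purifier_peg 0.92 [200. 310.] [ 453.2 -274.2   82. ]
used_filter_grip 0.75 [134. 321.] [ 501.6 -282.2   75. ]
used_filter_grip 0.68 [344. 411.] [ 321.2 -362.2   75. ]
rim rect 8425 ((488.1539611816406, -282.152099609375), (134.7774658203125, 170.7433319091797), 88.20892333984375) 59.360541331938634
orange 600 top [ 452.  -274.3   96.1] ((451.8057861328125, -273.89404296875), (9.588220596313477, 11.444061279296875), 89.94313049316406)
 bar ((438.5840759277344, -274.8574523925781), (42.02647018432617, 12.095236778259277), 7.51168155670166)
blue 1161 top [ 502.2 -281.2   89. ] ((501.778564453125, -282.0006408691406), (13.598036766052246, 27.84882926940918), 89.44816589355469)
```

View pics/w2.png

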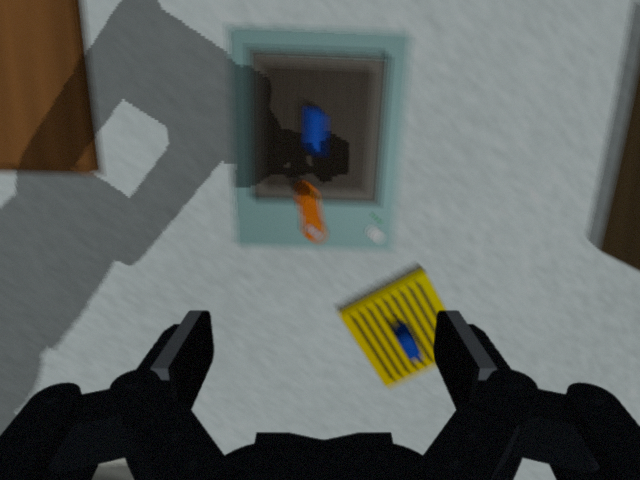

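The wrist view shows the orange tab at (308,205) lying across the dirty brown filter, with the blue rib at (315,130). The yellow decoy at (405,340) is separate, lying on the table. The box yaw is about -1.8°, the pivot is at about (420,-280) and the peg at (452.5,-274), so the tab is at about +0.2 rad. I'll swing it positive.

move_arm(
  increments=[
    {"tx": 0.7, "ty": -0.5, "tz": 3, "rx": 0, "ry": 0, "rz": 1.8, "gripper": 0},
    {"tx": 0.8, "ty": -0.5, "tz": 3, "rx": 0, "ry": 0, "rz": 0, "gripper": 0},
    {"tx": 0, "ty": 0, "tz": 3, "rx": 0, "ry": 0, "rz": 0, "gripper": 0},
    {"tx": 0, "ty": 0, "tz": 2, "rx": 0, "ry": 0, "rz": 0, "gripper": 0},
    {"tx": 0, "ty": 0, "tz": 0, "rx": 0, "ry": 0, "rz": 0, "gripper": 0},
  ],
  squeeze=20,
)

```text
clock: 2.8
eef_pos: [450.2, -275.0, 118.8]
tcp_rot: [-3.139, 0.005, -0.033]
contact_force: [-0.5, -0.1, -0.2]
opening: 0.501
```

```bash
python3 look.py w3
```

```text
[ 451.3 -275.5  120.4] [-3.14e+00  3.00e-03 -3.30e-02] 2.85
cam [[-0.03, -0.95, -0.32, 530.3], [-1.0, 0.03, 0.01, -278.54], [-0.0, 0.32, -0.95, 260.14], [0.0, 0.0, 0.0, 1.0]]
used_filter_grip 0.75 [172. 334.] [ 501.7 -282.3   75. ]
used_filter_grip 0.7 [433. 460.] [ 339.6 -356.1   75. ]
rim rect 18299 ((488.52435302734375, -281.9767150878906), (134.69361877441406, 170.1850128173828), 88.03115844726562) 59.32070863078181
orange 1988 top [ 452.9 -275.    95.9] ((452.5487365722656, -275.0486755371094), (11.656575202941895, 11.400117874145508), 4.747568607330322)
 bar ((435.91326904296875, -277.851318359375), (48.5396842956543, 17.366952896118164), 8.07358455657959)
blue 2252 top [ 500.5 -282.6   90.6] ((473.8527526855469, -292.3572998046875), (89.31458282470703, 22.841150283813477), 20.6993350982666)
```

move_arm(
  increments=[
    {"tx": 0, "ty": 0, "tz": 2, "rx": 0, "ry": 0, "rz": 0, "gripper": 0},
    {"tx": 0, "ty": 0, "tz": 2, "rx": 0, "ry": 0, "rz": 0, "gripper": 0},
    {"tx": 0, "ty": 0, "tz": 0.8, "rx": 0, "ry": 0, "rz": 0, "gripper": 0},
    {"tx": 0, "ty": 0, "tz": 0, "rx": 0, "ry": 0, "rz": 0, "gripper": -1},
    {"tx": 0, "ty": 0, "tz": 0, "rx": 0, "ry": 0, "rz": 0, "gripper": -1},
    {"tx": 0, "ty": 0, "tz": 0, "rx": 0, "ry": 0, "rz": 0, "gripper": -1},
    {"tx": 0, "ty": 0, "tz": 0, "rx": 0, "ry": 0, "rz": 0, "gripper": -1},
  ],
  squeeze=20,
)

```text
clock: 3.7
eef_pos: [453.4, -275.5, 74.3]
tcp_rot: [3.141, -0.002, -0.031]
contact_force: [0.8, 0.1, 2.8]
opening: 0.132
```

move_arm(
  increments=[
    {"tx": -0.15, "ty": -0.53, "tz": 0, "rx": 0, "ry": 0, "rz": 0, "gripper": -1},
    {"tx": -0.23, "ty": -0.5, "tz": 0, "rx": 0, "ry": 0, "rz": 0, "gripper": -1},
    {"tx": -0.32, "ty": -0.46, "tz": 0, "rx": 0, "ry": 0, "rz": 0, "gripper": -1},
    {"tx": -0.39, "ty": -0.4, "tz": 0, "rx": 0, "ry": 0, "rz": 0, "gripper": -1},
    {"tx": -0.45, "ty": -0.32, "tz": 0, "rx": 0, "ry": 0, "rz": 0, "gripper": -1},
    {"tx": -0.51, "ty": -0.24, "tz": 0, "rx": 0, "ry": 0, "rz": 0, "gripper": -1},
    {"tx": -0.53, "ty": -0.14, "tz": 0, "rx": 0, "ry": 0, "rz": 0, "gripper": -1},
    {"tx": 0, "ty": 0, "tz": 0, "rx": 0, "ry": 0, "rz": 0, "gripper": -1},
  ],
  squeeze=20,
)

```text
clock: 4.5
eef_pos: [428.2, -248.6, 74.1]
tcp_rot: [3.14, -0.002, -0.031]
contact_force: [2.3, -1.7, 4.3]
opening: 0.126
```

move_arm(
  increments=[
    {"tx": 0, "ty": 0, "tz": 0, "rx": 0, "ry": 0, "rz": 0, "gripper": 0},
    {"tx": 0, "ty": 0, "tz": 0, "rx": 0, "ry": 0, "rz": 0, "gripper": 0},
    {"tx": 0, "ty": 0, "tz": -2.5, "rx": 0, "ry": 0, "rz": 0, "gripper": 0},
    {"tx": 0, "ty": 0, "tz": -3.5, "rx": 0, "ry": 0, "rz": 0, "gripper": 0},
    {"tx": 1.5, "ty": 1.5, "tz": -2, "rx": 0, "ry": 0, "rz": 0, "gripper": 0},
    {"tx": 1.5, "ty": 1.5, "tz": 0, "rx": 0, "ry": 0, "rz": 0, "gripper": 0},
    {"tx": 0, "ty": 0, "tz": 0, "rx": 0, "ry": 0, "rz": 0, "gripper": 0},
  ],
  squeeze=20,
)

```text
clock: 5.2
eef_pos: [458.3, -280.6, 153.9]
tcp_rot: [3.141, -0.002, -0.032]
contact_force: [-0.8, -1.0, -0.4]
opening: 0.503
```

```bash
python3 look.py w4
```

```text
[ 456.6 -279.3  152.9] [-3.141e+00  1.000e-03 -3.200e-02] 5.25
cam [[-0.03, -0.95, -0.31, 537.5], [-1.0, 0.03, 0.01, -283.52], [0.0, 0.31, -0.95, 295.8], [0.0, 0.0, 0.0, 1.0]]
used_purifier_peg 0.96 [297. 276.] [ 431.2 -251.4   82. ]
used_filter_grip 0.7 [179. 324.] [ 501.1 -282.9   75. ]
rim rect 13237 ((488.3975524902344, -282.1973571777344), (134.57608032226562, 170.57505798339844), 88.10868072509766) 59.342031542685106
orange 1348 top [ 432.2 -252.6   99.4] ((443.009033203125, -254.43890380859375), (5.276342391967773, 37.750728607177734), 79.99712371826172)
 bar ((424.9658508300781, -264.8713073730469), (47.9486198425293, 18.16306495666504), 73.9975357055664)
blue 1550 top [ 501.  -282.2   89.8] ((479.9585876464844, -291.5631103515625), (77.1429443359375, 23.68613052368164), 24.592714309692383)
```

View pics/w4.png

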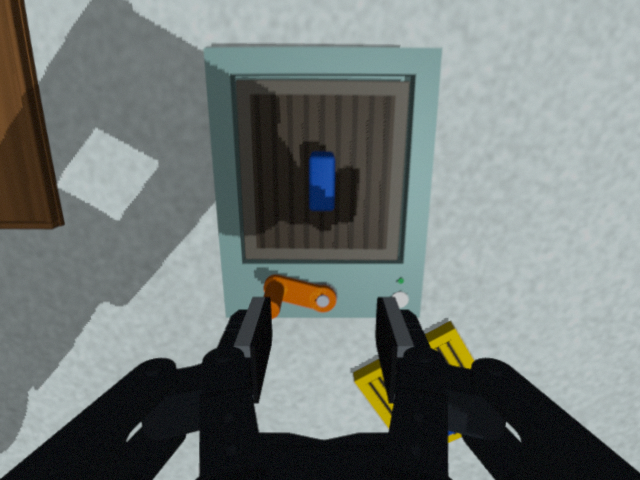

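The picture shows the tab at (298,293) now lying on the rim at about 1.3 rad, well off the filter panel. The blue rib is at (322,182) with its long side along the tool's x. Next I grasp the rib.

move_arm(
  increments=[
    {"tx": 2.2, "ty": 0.05, "tz": 0, "rx": 0, "ry": 0, "rz": 0, "gripper": 0},
    {"tx": 2.2, "ty": 0.05, "tz": 1.5, "rx": 0, "ry": 0, "rz": 0, "gripper": 0},
    {"tx": 0, "ty": 0, "tz": 3, "rx": 0, "ry": 0, "rz": 0, "gripper": 0},
    {"tx": 0, "ty": 0, "tz": 2, "rx": 0, "ry": 0, "rz": 0, "gripper": 0},
    {"tx": 0, "ty": 0, "tz": 1.5, "rx": 0, "ry": 0, "rz": 0, "gripper": 0},
    {"tx": 0, "ty": 0, "tz": 0.8, "rx": 0, "ry": 0, "rz": 0, "gripper": 0},
    {"tx": 0, "ty": 0, "tz": 0, "rx": 0, "ry": 0, "rz": 0, "gripper": 0},
    {"tx": 0, "ty": 0, "tz": 0, "rx": 0, "ry": 0, "rz": 0, "gripper": -1},
    {"tx": 0, "ty": 0, "tz": 0, "rx": 0, "ry": 0, "rz": 0, "gripper": -1},
    {"tx": 0, "ty": 0, "tz": 0, "rx": 0, "ry": 0, "rz": 0, "gripper": -1},
    {"tx": 0, "ty": 0, "tz": 0, "rx": 0, "ry": 0, "rz": 0, "gripper": -1},
  ],
  squeeze=40,
)

```text
clock: 6.5
eef_pos: [501.4, -282.2, 66.4]
tcp_rot: [3.141, -0.002, -0.032]
contact_force: [-0.3, -0.4, 6.5]
opening: 0.158
```

move_arm(
  increments=[
    {"tx": 0, "ty": 0, "tz": -0.5, "rx": 0, "ry": 0, "rz": 0, "gripper": -1},
    {"tx": 0, "ty": 0, "tz": -1, "rx": 0, "ry": 0, "rz": 0, "gripper": -1},
    {"tx": 0, "ty": 0, "tz": -1.5, "rx": 0, "ry": 0, "rz": 0, "gripper": -1},
    {"tx": 0, "ty": 0, "tz": -2, "rx": 0, "ry": 0, "rz": 0, "gripper": -1},
    {"tx": 0, "ty": 0, "tz": -2, "rx": 0, "ry": 0, "rz": 0, "gripper": -1},
    {"tx": 0, "ty": 0, "tz": -1, "rx": 0, "ry": 0, "rz": 0, "gripper": -1},
    {"tx": 0, "ty": 0, "tz": 0, "rx": 0, "ry": 0, "rz": 0, "gripper": -1},
  ],
  squeeze=40,
)

```text
clock: 7.2
eef_pos: [501.7, -282.2, 147.4]
tcp_rot: [3.14, -0.003, -0.031]
contact_force: [-0.4, 0.5, -0.8]
opening: 0.154
```

Run:
```python
from h import *
im,d=r.grab_frame('top'); save('top2.png',im)
# tray outline, by top camera (all pixels to z=15) : mask from network
for c in ['top']:
    o=r.cut_out('tray',c)[0]; m=o['mask'].astype(np.uint8); print(o['confidence'],o['bbox'])
    cnt=max(cv2.findContours(m,cv2.RETR_EXTERNAL,cv2.CHAIN_APPROX_NONE)[0],key=cv2.contourArea)
    P=np.array([at_z(c,p[0],15)[:2] for p in cnt],np.float32); print(cv2.minAreaRect(P))
T=pose('wrist'); im2,d2=r.grab_frame('wrist'); save('w5.png',im2)
s=r.sense(); print(s['eef_pos'],s['contact_force'],s['wrist_torque'],s['opening'])
save('combo.png',np.hstack([cv2.resize(im2,(400,300)),cv2.resize(im[100:340,120:540],(400,300))]))
```

```text
0.78 [255.6, 135.9, 330.0, 221.9]
((558.2577514648438, 8.937759399414062), (169.79470825195312, 191.8065948486328), 87.76074981689453)
[ 500.2000764  -281.43029053  144.68851538] [ 0.48030309  0.06553059 -1.33307756] [-0.00355147  0.01510863 -0.00932865] 0.1585888380997236
```

View pics/combo.png

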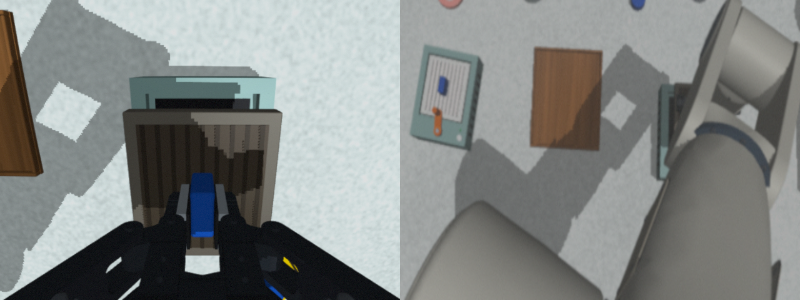

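The filter is in the grip, lifted level and clear (rib at (200,210) in the left crop). The fresh unit is untouched. The tray centre is at about (558,9), yaw about -2°. I carry it over there.

move_arm(
  increments=[
    {"tx": 0.48, "ty": -1.3, "tz": 0, "rx": 0, "ry": 0, "rz": 0, "gripper": -1},
    {"tx": 0.48, "ty": -2.5, "tz": 0, "rx": 0, "ry": 0, "rz": 0, "gripper": -1},
    {"tx": 0.48, "ty": -3.5, "tz": 0, "rx": 0, "ry": 0, "rz": 0, "gripper": -1},
    {"tx": 0.48, "ty": -3.6, "tz": 0, "rx": 0, "ry": 0, "rz": 0, "gripper": -1},
    {"tx": 0.48, "ty": -3.6, "tz": 0, "rx": 0, "ry": 0, "rz": 0, "gripper": -1},
    {"tx": 0.48, "ty": -3.6, "tz": 0, "rx": 0, "ry": 0, "rz": 0, "gripper": -1},
    {"tx": 0.48, "ty": -3.5, "tz": 0, "rx": 0, "ry": 0, "rz": 0, "gripper": -1},
    {"tx": 0.48, "ty": -3.2, "tz": 0, "rx": 0, "ry": 0, "rz": 0, "gripper": -1},
    {"tx": 0.48, "ty": -2.5, "tz": 0, "rx": 0, "ry": 0, "rz": 0, "gripper": -1},
    {"tx": 0.48, "ty": -2.0, "tz": 0, "rx": 0, "ry": 0, "rz": 0, "gripper": -1},
    {"tx": 0, "ty": 0, "tz": 0, "rx": 0, "ry": 0, "rz": 0, "gripper": -1},
    {"tx": 0, "ty": 0, "tz": 0, "rx": 0, "ry": 0, "rz": 0, "gripper": -1},
  ],
  squeeze=40,
)

```text
clock: 8.55
eef_pos: [557.4, 10.4, 144.6]
tcp_rot: [3.141, 0.001, -0.03]
contact_force: [-0.1, 0.2, -0.6]
opening: 0.157
```

Run:
```python
from h import *
im2,d2=r.grab_frame('wrist'); im,d=r.grab_frame('side')
s=r.sense(); print(s['eef_pos'],s['contact_force'],s['opening'])
save('combo2.png',np.hstack([cv2.resize(im2,(400,300)),cv2.resize(im[140:440,100:500],(400,300))]))
```

```text
[557.33295409   9.32942309 144.81328622] [ 0.8523971   0.39871709 -0.79204889] 0.15460784361741703
```

View pics/combo2.png

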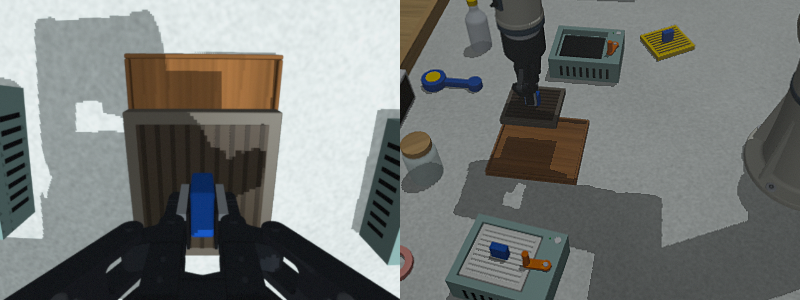

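The left crop shows the filter centred left-right over the tray, and the side crop shows it hovering above it. I'm lowering it.

move_arm(
  increments=[
    {"tx": 0, "ty": 0, "tz": 1, "rx": 0, "ry": 0, "rz": 0, "gripper": -1},
    {"tx": 0, "ty": 0, "tz": 2, "rx": 0, "ry": 0, "rz": 0, "gripper": -1},
    {"tx": 0, "ty": 0, "tz": 2.5, "rx": 0, "ry": 0, "rz": 0, "gripper": -1},
    {"tx": 0, "ty": 0, "tz": 2.5, "rx": 0, "ry": 0, "rz": 0, "gripper": -1},
    {"tx": 0, "ty": 0, "tz": 1.5, "rx": 0, "ry": 0, "rz": 0, "gripper": -1},
    {"tx": 0, "ty": 0, "tz": 1, "rx": 0, "ry": 0, "rz": 0, "gripper": -1},
    {"tx": 0, "ty": 0, "tz": 0.7, "rx": 0, "ry": 0, "rz": 0, "gripper": -1},
    {"tx": 0, "ty": 0, "tz": 0.4, "rx": 0, "ry": 0, "rz": 0, "gripper": -1},
    {"tx": 0, "ty": 0, "tz": 0.1, "rx": 0, "ry": 0, "rz": 0, "gripper": -1},
    {"tx": 0, "ty": 0, "tz": 0.1, "rx": 0, "ry": 0, "rz": 0, "gripper": -1},
    {"tx": 0, "ty": 0, "tz": 0, "rx": 0, "ry": 0, "rz": 0, "gripper": -1},
  ],
  squeeze=40,
)

```text
clock: 9.75
eef_pos: [558.3, 9.7, 27.8]
tcp_rot: [-3.142, -0.001, -0.031]
contact_force: [-0.1, 0.1, -0.3]
opening: 0.154
```

move_arm(
  increments=[
    {"tx": 0, "ty": 0, "tz": 0.1, "rx": 0, "ry": 0, "rz": 0, "gripper": -1},
    {"tx": 0, "ty": 0, "tz": 0.1, "rx": 0, "ry": 0, "rz": 0, "gripper": -1},
    {"tx": 0, "ty": 0, "tz": 0, "rx": 0, "ry": 0, "rz": 0, "gripper": -1},
  ],
)

```text
clock: 10.05
eef_pos: [558.1, 9.7, 25.4]
tcp_rot: [-3.142, -0.001, -0.031]
contact_force: [0.4, 0.1, -0.2]
opening: 0.157
```

move_arm(
  increments=[
    {"tx": 0, "ty": 0, "tz": 0.1, "rx": 0, "ry": 0, "rz": 0, "gripper": -1},
    {"tx": 0, "ty": 0, "tz": 0, "rx": 0, "ry": 0, "rz": 0, "gripper": -1},
  ],
)

```text
clock: 10.25
eef_pos: [558.2, 9.7, 25.4]
tcp_rot: [-3.142, -0.0, -0.031]
contact_force: [-3.7, -0.9, 13.5]
opening: 0.154
```

There's contact with the tray floor, so I ease off a little, release and withdraw.

move_arm(
  increments=[
    {"tx": 0, "ty": 0, "tz": -0.05, "rx": 0, "ry": 0, "rz": 0, "gripper": -1},
    {"tx": 0, "ty": 0, "tz": 0, "rx": 0, "ry": 0, "rz": 0, "gripper": 0},
    {"tx": 0, "ty": 0, "tz": 0, "rx": 0, "ry": 0, "rz": 0, "gripper": 0},
    {"tx": 0, "ty": 0, "tz": 0, "rx": 0, "ry": 0, "rz": 0, "gripper": 0},
    {"tx": 0, "ty": 0, "tz": -1.5, "rx": 0, "ry": 0, "rz": 0, "gripper": 0},
    {"tx": 0, "ty": 0, "tz": -3, "rx": 0, "ry": 0, "rz": 0, "gripper": 0},
    {"tx": 0, "ty": 0, "tz": -4, "rx": 0, "ry": 0, "rz": 0, "gripper": 0},
    {"tx": 0, "ty": 0, "tz": -4, "rx": 0, "ry": 0, "rz": 0, "gripper": 0},
    {"tx": -3, "ty": 0, "tz": -3, "rx": 0, "ry": 0, "rz": 0, "gripper": 0},
    {"tx": -4, "ty": 0, "tz": -2, "rx": 0, "ry": 0, "rz": 0, "gripper": 0},
    {"tx": -3, "ty": 0, "tz": -2, "rx": 0, "ry": 0, "rz": 0, "gripper": 0},
    {"tx": 0, "ty": 0, "tz": 0, "rx": 0, "ry": 0, "rz": 0, "gripper": 0},
  ],
)

```text
clock: 11.45
eef_pos: [455.7, 12.9, 222.8]
tcp_rot: [-3.141, -0.003, -0.031]
contact_force: [0.6, 0.3, -0.2]
opening: 0.502
```

Run:
```python
from h import *
T=pose('wrist'); im2,d2=r.grab_frame('wrist'); im,d=r.grab_frame('side')
s=r.sense(); print(s['eef_pos'],s['contact_force'],s['opening'],s['clock'])
save('combo3.png',np.hstack([cv2.resize(im2,(400,300)),cv2.resize(im[140:440,100:500],(400,300))]))
v,u=np.mgrid[0:480:3,0:640:3]; P=np.array([at_depth('wrist',(a,b),d2[b,a],T) for a,b in zip(u.ravel(),v.ravel()) if d2[b,a]>0])
n=P[np.hypot(P[:,0]-558,P[:,1]-9)<110]
b=n[(n[:,2]>16.5)&(n[:,2]<24)&(abs(n[:,0]-558)<75)&(abs(n[:,1]-9)<70)]
print('panel',len(b),cv2.minAreaRect(b[:,:2].astype(np.float32)))
A=np.c_[b[:,:2]-b[:,:2].mean(0),np.ones(len(b))]; print('tilt/height',np.linalg.lstsq(A,b[:,2],rcond=None)[0])
```

```text
[458.39113909  12.80978138 221.21215044] [ 0.69804356  0.30362567 -0.6882043 ] 0.4968842380769198 11.55
panel 1764 ((557.8064575195312, 8.92612075805664), (99.93154907226562, 109.50171661376953), 88.2852783203125)
tilt/height [-1.12559557e-03  2.36299674e-04  1.85074823e+01]
```

View pics/combo3.png

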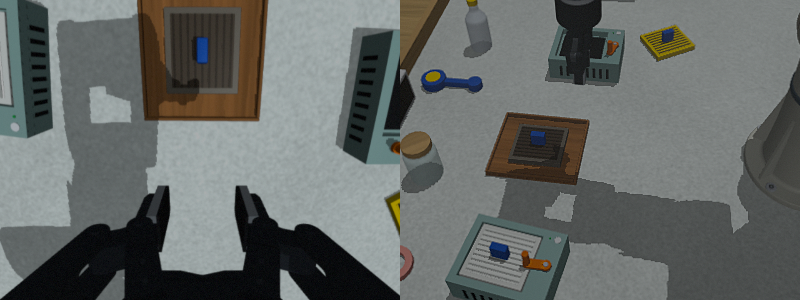

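The filter lies flat, grip up, in the middle of the tray. Its panel top is at 18.5 mm (19 expected), the tilt is about 0.06°, and the arm is clear. I'm handing in.

```bash
python3 -c "
from rig import r
print(r.sign_off())"
```

```text
the job is handed in; nothing more can be done
None
```

The job is done and handed in at about 11.6 s of the 54 s allowed. I swung the dirty purifier's orange tab aside, lifted the brown filter out by its blue grip, and set it down in the middle of the wooden tray.

- **Tab:** pinched by its peg and carried round from about 0.2 to about 1.3 rad, past the 1.0 limit. The wrist picture taken before the lift showed it clear of the filter.
- **Filter:** lying flat, grip up, centred at (558, 9) against a measured tray centre of (558, 9). Its top face is at 18.5 mm where 19 mm was expected, with a tilt of about 0.06°.
- **Set-down:** the measured contact force was about 13.5 N, and I eased off slightly before opening the fingers.
- **Other purifier:** its tab and white filter look unmoved in the pictures, and the arm did not go near them or the yellow look-alike.
- **End state:** the gripper was clear of everything when I handed in.

The first move call was refused as invalid input, and nothing moved. One measuring script stopped with an error before giving results. I fixed both, and no later check failed or disagreed.

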